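# Set the sliding leg of a recipe-tablet cradle to the clip and lock its cam lever

### The arm

A 6-joint arm with a two-finger parallel gripper is mounted at the origin on a cart in front of the work surface, level with it; the furniture and walls round the work are solid. World frame = base frame: x ahead of the robot, y to its left, z up, the work surface at z = 0. Lengths are in m, angles in rad, forces in N, time in s.
With the tool pointing down it reaches from about 0.35 to 0.975 m from the base axis. Payload 7.1 kg.
Tool frame: the origin (TCP) lies midway between the tips of the shut fingers; the grasp point (between the pads) lies 19 mm behind it; z points along the fingers, y is the line along which they close (so a half turn about z gives the same grasp; the last joint's range is limited). The gripper opens to 88 mm and grips with 3 to 60 N. Pads are 20 mm wide; open, the fingers measure 115 mm over their backs; the gripper's body (75 mm by 178 mm) begins 61 mm behind the grasp point.
Start: joints at [1.152, 0.423, 1.63, -0, 1.089, -0.019], TCP at [0.243, 0.576, 0.223] pointing down, gripper open.
Joint ranges: [-3, 3], [-0.9, 2.11], [0.09, 2.58], [-1.31, 4.45], [0.11, 2.69], [-2.54, 2.54]. Speed limits (rad/s): [2.39, 2.39, 3.01, 3.14, 3.14, 3.14].

### API

Orientations are given as a unit quaternion [w, x, y, z].
In Python, from station import move_pose, movel, movej, command_gripper, wait, inverse_kinematics, read_camera, camera_info, MotionError, job_done, get_time, get_joint_pos, get_qvel, get_effort, get_tcp_pos, get_ee_rot, get_ft_force, get_ft_torque, get_grip_width, get_finger_force gives the robot as it stands. Calls block until the motion is done:
- move_pose(position, orientation): joint-space move of the TCP to a pose.
- movel(position, frame=None, v=0.15, until_force=None): straight line of the TCP; frame=None keeps the orientation; v is the mean speed in m/s. With until_force (N) it stops when the force on the tool has changed by that much, and returns True; else False.
- movej(angles): joint-space move.
- command_gripper(opening): opening from 0.0 (shut) to 1.0 (fully open); the grip force is fixed at half the most; returns when the fingers have stopped.
- wait(seconds).
- inverse_kinematics(position, orientation): joint angles nearest the present ones, or None.
- read_camera(name): name is "scene" or "top"; returns the picture (384x512x3 uint8, red, green, blue); there is no depth.
- camera_info(name): a dict with "intrinsics" (3x3 intrinsics, pixels), "T" (4x4, takes a point from camera to world coordinates). Camera axes: x right, y up, looking along -z (the intrinsics and any distortion apply to the point x, -y, -z); pixel columns grow to the right and rows downward; lengths in m; the calibration is good to about 2 mm. A picture is of the moment at which its call begins. camera_info takes no time and is no camera call.
A pose or a line that the arm cannot do raises MotionError and nothing moves.
- job_done(): hands the job in; it is judged then, once.
Readings, each from a call of its own:
- get_time(): time.
- get_joint_pos(): joint angles.
- get_qvel(): joint speeds.
- get_effort(): joint torques, N m.
- get_tcp_pos(): TCP position.
- get_ee_rot(): TCP orientation.
- get_ft_force(): force on the tool from outside, world axes, zero at the start.
- get_ft_torque(): the same for the moment, N m.
- get_grip_width(): opening from 0.0 (shut) to 1.0 (fully open).
- get_finger_force(): force on a finger pad.
Only numpy, scipy, OpenCV 4.12 (cv2) and the standard library are available. Lean on these libraries where they do the work, as an engineer would, in place of code of your own. Each camera call takes 0.05 s, during which the arm holds its last target. There are 200 camera calls.

### The job

Set the recipe-tablet cradle to size: take the upright post of its sprung sliding leg, draw the leg out along its rail until its pointer is level with the index clip on the scale, and only there, while you hold it, press the raised cam lever fully down to lock it. Do not push the clip along, and leave the things around the cradle where they are. Finish while still holding the post, not letting go, with the pointer at the clip and the lever down.

Things in the scene. Friction and masses are not known exactly. Their poses are not given: they have to be found in the camera images.
- cradle: recipe-tablet cradle, fixed flat on the worktop: wooden board 120 mm (x) by 290 mm (y), top at z = 14 mm; origin under its centre, z up. +y = the way the leg is drawn out, along the middle. Scale along the front edge (-x). Two fixed pins at y = -128 mm, 56 mm high; rail 28 mm high from y = -90 to +131 mm, end stop 32 mm high. Turned at most 20 degrees from facing the robot
- post: upright round steel post on the sliding leg, 16 mm thick, 60 mm tall, its sleeve free to turn; polished (friction about 0.2): a hand gripping it with 15 N can slide down it. Origin at its foot, 33 mm above the worktop. Pinch it along the rail, fingers on its +y and -y sides, tips first about 67 mm up, above the raised lever; sliding 27 mm down, the +y finger presses the lever home. -y side is free
- post_top (a point): centre of the top of the post, 93 mm above the worktop
- leg (a joint): how far the leg is drawn out along the cradle's +y, 0 = home to 0.085 m. A spring pulls it home with 3.2 N at home and 4.3 N fully out; if it is let go unlocked it runs home at once.
- leg_pointer (a point): tip of the pointer on the front side of the sliding leg: 41 mm in front of the post's axis (cradle -x) and at the same y; moves with the leg; axes as the cradle's
- clip_mark (a point): line on the steel index clip, which sits over the scale on the cradle's front edge; clip 8 mm wide along y, 23 mm high; axes as the cradle's. The leg is right when leg_pointer and clip_mark have the same y in the cradle's axes. The clip is set 35 to 78 mm out from the leg's home and stays there by friction
- cam_lever (a joint): cam lever on the sliding leg: 0 = pressed down (locked), 0.29 to 0.34 rad = raised (free), stays where left. 26 mm wide; hinge 62 mm from the post on its +y side, 42 mm above the worktop; the black ribbed free end points back at the post, 1 to 3 mm clear of it. 4 N at its end moves it, 12 N presses it fully down; that drags the leg towards home with up to 10 N. Once down, it grips the rail
- lever_tip (a point): upper edge of the lever's free end, beside the post: 57 mm above the worktop when fully raised, 39 mm when fully down (it then slopes down a little towards the post)
- tablet: bystander: tablet computer lying screen up, 134 x 204 x 9 mm, origin under its centre; not handled
- the_mug: bystander: green glazed mug, 99 mm tall
- the_jar: bystander: small jar with dark lid, 65 mm across, 82 mm tall
- the_mill: bystander: wooden pepper mill, 58 mm across, 160 mm tall
- the_marker: bystander: marker pen lying in front of the cradle, 135 mm long, 16 mm thick
- the_balm: bystander: flat round tin in front, right of the middle, 56 mm across, 20 mm tall

How it is judged:
On the way:
1. the leg is held by its post with its pointer at the clip (within 5 mm), the lever still up (y of leg_pointer in the frame of clip_mark between -0.005 and 0.005 m and contact force between the fingers and post above 1.5 N and value of joint cam_lever above 0.22 rad), for 0.2 s.
At the end, for the whole second after the job is handed in: Pointer within 5 mm of the clip's line along the rail, cam lever fully down (under 0.09 rad), the leg at rest, and the fingers still on the post (over 1.5 N) (y of leg_pointer in the frame of clip_mark between -0.005 and 0.005 m and contact force between the fingers and post above 1.5 N and value of joint cam_lever below 0.09 rad and linear speed of post below 0.01 m/s); the arm keeps its last pose, push and grip.
It fails at once if the lever is pressed down while the leg is away from the clip (more than 10 mm) (value of joint cam_lever below 0.12 rad and not (y of leg_pointer in the frame of clip_mark between -0.01 and 0.01 m)).
It fails at once if the clip is pushed along the scale (distance of clip_mark from where it was at the start of the episode above 0.004 m).
It fails at once if a thing around the cradle is knocked (moved more than 20 mm) (distance of any of tablet, the_mug, the_jar, the_mill, the_marker, the_balm from where it was at the start of the episode above 0.02 m).
It also fails if it takes over 38 s, if anything falls off the work surface, if the arm or the gripper's body presses on something with over 40 N, if the wrist force passes 120 N, or if a joint passes its speed limit or range.

## Working session

There is one attempt and no reset: what is moved stays moved. The work goes in short steps, each a Python script; the robot and the scene stay as the last script left them, time stands still between calls to the robot, and variables do not carry over. Pictures are saved under pics/ and viewed, at most 10 in all, crops included, and the job is handed in when it is done.

```bash
ls; mkdir -p pics; python3 - <<'E'
from station import *
import cv2, numpy as np
for n in("scene","top"):
    im=read_camera(n); cv2.imwrite(f"pics/{n}0.png",im[:,:,::-1])
    i=camera_info(n); print(n,i)
print(get_time(),get_tcp_pos(),get_ee_rot())
E
```

```text
pics
scene {'intrinsics': array([[486.55619429,   0.        , 260.85908436],
       [  0.        , 486.55619429, 189.96861026],
       [  0.        ,   0.        ,   1.        ]]), 'T': array([[ 0.56706977,  0.39040506, -0.72526944, -0.544423  ],
       [-0.82355328,  0.28355147, -0.49128257, -0.63930969],
       [ 0.01385201,  0.87588952,  0.48231283,  0.76935132],
       [ 0.        ,  0.        ,  0.        ,  1.        ]])}
top {'intrinsics': array([[451.43294129,   0.        , 255.36271265],
       [  0.        , 451.43294129, 196.31394791],
       [  0.        ,   0.        ,   1.        ]]), 'T': array([[ 0.00369175,  0.99375449, -0.11152749,  0.2913434 ],
       [-0.99998986,  0.00338091, -0.00297607,  0.08021672],
       [-0.00258041,  0.11153734,  0.99375689,  1.68689359],
       [ 0.        ,  0.        ,  0.        ,  1.        ]])}
0.1 [0.24303605 0.57526246 0.22197842] [-1.47990507e-04  1.98547608e-01  9.80090999e-01 -6.77141571e-04]
```

View pics/scene0.png

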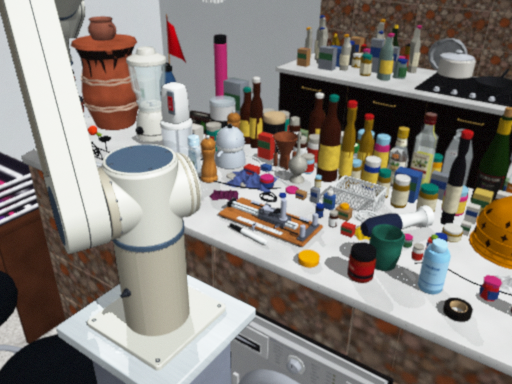

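View pics/top0.png

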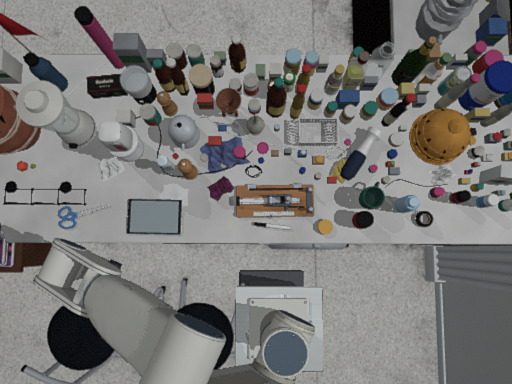

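```bash
cat > h.py <<'E'
import numpy as np, cv2
from station import *
def proj(n,P):
    i=camera_info(n); T=i["T"]; p=T[:3,:3].T@(np.asarray(P,float)-T[:3,3]); q=i["intrinsics"]@np.array([p[0],-p[1],-p[2]]); return q[:2]/q[2]
def ray(n,uv):
    i=camera_info(n); T=i["T"]; d=np.linalg.inv(i["intrinsics"])@[uv[0],uv[1],1]; d=T[:3,:3]@[d[0],-d[1],-d[2]]
    return T[:3,3],d/np.linalg.norm(d)
def onz(n,uv,z):
    o,d=ray(n,uv); return o+d*(z-o[2])/d[2]
def tri(a,b):
    (o1,d1),(o2,d2)=ray("scene",a),ray("top",b)
    t=np.linalg.lstsq(np.c_[d1,-d2],o2-o1,rcond=None)[0]
    p,q=o1+t[0]*d1,o2+t[1]*d2; return (p+q)/2,np.linalg.norm(p-q)
def avg(n,k=4): return np.mean([read_camera(n).astype(float) for _ in range(k)],0)
def crop(im,x0,x1,y0,y1,f,name):
    c=cv2.resize(np.clip(im[y0:y1,x0:x1],0,255).astype(np.uint8)[:,:,::-1],None,fx=f,fy=f,interpolation=cv2.INTER_CUBIC); cv2.imwrite(name,c)
E
python3 - <<'E'
from h import *
s=avg("scene");t=avg("top"); np.save("s.npy",s);np.save("t.npy",t)
crop(s,212,332,185,250,6.6,"pics/sc.png"); crop(t,225,325,175,245,8,"pics/tc.png")
E
```

```text
(no output)
```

View pics/sc.png

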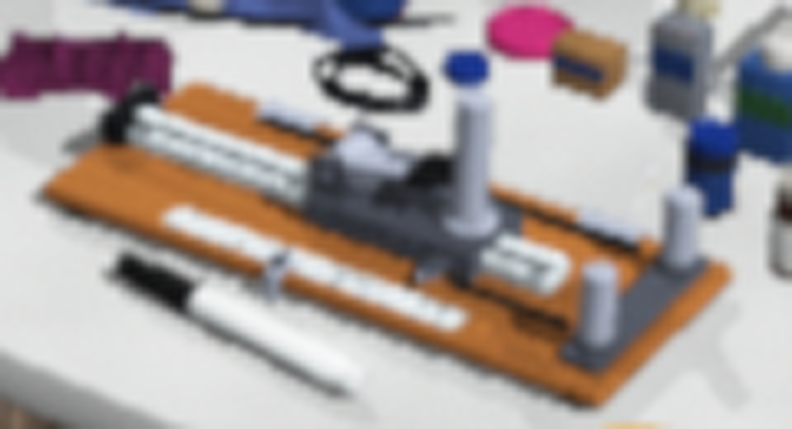

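View pics/tc.png

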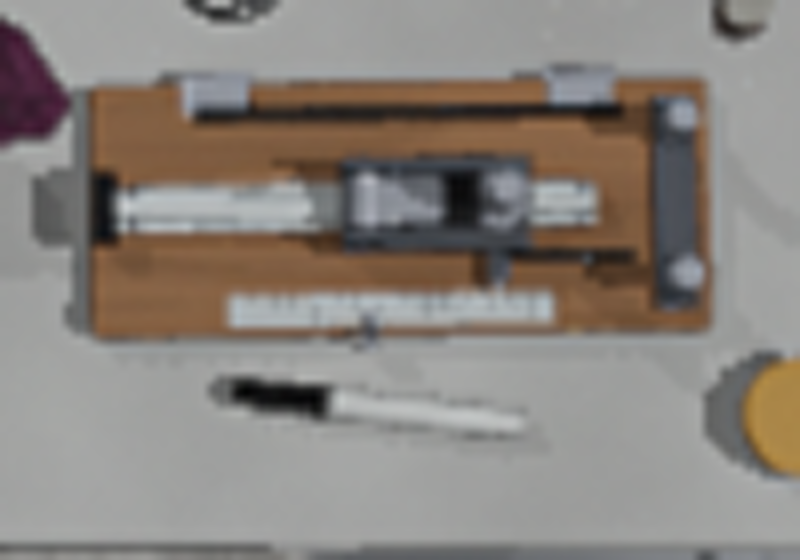

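```bash
python3 - <<'E'
from h import *
t=np.load("t.npy");s=np.load("s.npy")
hsv=cv2.cvtColor(t.astype(np.uint8),cv2.COLOR_RGB2HSV)
m=cv2.inRange(hsv,(5,70,60),(22,255,255)); m[:175]=0;m[222:]=0;m[:,:230]=0;m[:,318:]=0
m=cv2.morphologyEx(m,cv2.MORPH_CLOSE,np.ones((5,5)))
c=max(cv2.findContours(m,0,2)[0],key=cv2.contourArea)
W=np.array([onz("top",p[0],0.014)[:2] for p in c],np.float32)*1000
r=cv2.minAreaRect(W);print(r)
S=lambda x,y:((x+.5)/6.6-.5+212,(y+.5)/6.6-.5+185)
Tp=lambda x,y:((x+.5)/8-.5+225,(y+.5)/8-.5+175)
for k,a,b in [("posttop",S(473,92),Tp(505,186)),("pinL(-x)",S(599,268),Tp(687,270)),("pinR",S(682,192),Tp(684,113)),
  ("pointer",S(420,276),Tp(497,275)),("clip top",S(279,258),Tp(366,328)),("scaleend+y",S(168,215),Tp(229,310)),("scaleend-y",S(463,322),Tp(553,308))]:
    P,e=tri(a,b);print(k,(P*1000).round(1),round(e*1000,1),"top@z14",(onz("top",b,.014)*1000).round(1)[:2],"scene@z14",(onz("scene",a,.014)*1000).round(1)[:2])
for n,im,b in(("s",s,(S(250,240),S(310,310))),("t",t,(Tp(340,290),Tp(400,350)))):
    (x0,y0),(x1,y1)=np.array(b).round().astype(int); print(n,x0,y0);print(im[y0:y1,x0:x1].mean(2).astype(int))
E
```

```text
((463.8747863769531, 14.015762329101562), (116.09236145019531, 287.1233825683594), 0.20142526924610138)
posttop [465.5 -30.3  94.8] 1.4 top@z14 [473.9 -35.3] scene@z14 [586.9  42.1]
pinL(-x) [ 431.4 -114.7   56.4] 0.3 top@z14 [ 434.9 -119.6] scene@z14 [489.5 -83.7]
pinR [ 502.9 -113.8   56.7] 0.1 top@z14 [ 508.4 -119. ] scene@z14 [565.7 -82.3]
pointer [431.2 -30.2  20.5] 1.8 top@z14 [432.3 -31.4] scene@z14 [439.  -24.3]
clip top [407.6  28.9  19.5] 1.9 top@z14 [407.4  29.5] scene@z14 [415.2  33.1]
scaleend+y [415.5  93.2  13.8] 0.3 top@z14 [415.5  93.1] scene@z14 [415.1  93.1]
scaleend-y [417.6 -58.2  15.1] 2.5 top@z14 [417.  -57.3] scene@z14 [420.  -58.2]
s 249 221
[[230 231 219 201 186 162 134 125 121 114]
 [226 233 233 229 216 194 167 173 164 139]
 [190 206 222 218 188 164 168 208 216 197]
 [121 141 166 166 127 113 167 210 224 227]
 [ 86  90 103 140 138 146 171 192 217 231]
 [ 81  71  86 134 158 162 143 150 182 206]
 [103  95  99 117 145 130 104 101 118 141]
 [127 118 115 119 137 112  81  80  88  97]
 [179 150 139 130 142 127 101  89  82  77]
 [217 196 186 159 160 173 147 122 110 101]
 [235 228 217 197 195 206 195 181 178 172]]
t 267 211
[[122 128 121 130 130 129 129 123]
 [167 176 164 180 180 177 181 177]
 [178 176 164 171 171 164 178 179]
 [176 177 170 135 142 165 174 176]
 [153 151 145 103 107 145 143 150]
 [ 86  73  84  81  74  95  99 100]
 [104 107 120 119 104 125 136 136]]
```

```bash
cat >> h.py <<'E'
TH=0.006; Q=np.array([0,np.sin(-TH/2),np.cos(TH/2),0])
def st(*a): print(*a,"t",round(get_time(),2),"tcp",np.round(np.array(get_tcp_pos())*1000,1),"F",np.round(get_ft_force(),1),"ff",np.round(get_finger_force(),1),"w",round(get_grip_width()*88,1),flush=True)
E
python3 - <<'E'
from h import *
move_pose([0.4655,-0.030,0.15],Q); st("above")
command_gripper(0.5); st()
print(movel([0.4655,-0.030,0.068],v=0.08,until_force=6)); st("down")
command_gripper(0.0); st("grip")
for n in("scene","top"): np.save(n[0]+"1.npy",avg(n,2))
crop(np.load("s1.npy"),212,332,165,250,6.6,"pics/sc1.png")
E
```

```text
above t 2.82 tcp [465.8 -29.5 150.1] F [ 0.3  0.7 -0.5] ff 0.0 w 87.8
t 3.64 tcp [465.5 -30.  150. ] F [0.5 0.4 0.1] ff 0.0 w 44.0
False
down t 4.82 tcp [465.9 -30.   68.4] F [-0.4  0.4 -0.6] ff 0.0 w 43.9
grip t 5.38 tcp [465.6 -30.1  68.2] F [-0.6 -1.   3.4] ff 30.0 w 14.9
```

View pics/sc1.png

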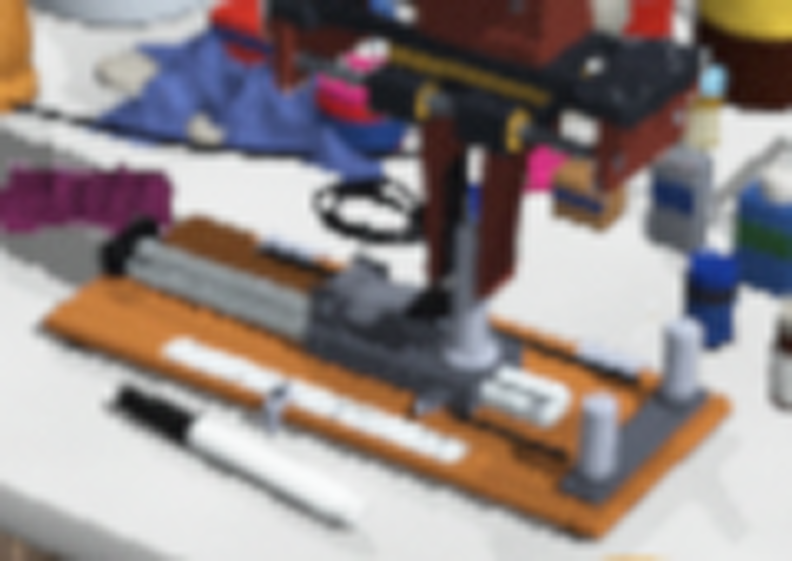

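The scene crop shows the post held between both fingers near its foot at crop pixel (470,340). The lever is raised and clear, and the clip is at (275,405), not moved. Next I draw the leg out to the clip.

```bash
python3 - <<'E'
from h import *
movel([0.4653,0.029,0.068],v=0.05); wait(0.3); st("out")
for n in("scene","top"): np.save(n[0]+"2.npy",avg(n,4))
a,b=np.load("s2.npy"),np.load("t2.npy")
crop(a,232,302,190,250,10,"pics/a.png"); crop(b,245,315,190,225,10,"pics/b.png")
A,B=cv2.imread("pics/a.png"),cv2.imread("pics/b.png"); 
cv2.imwrite("pics/ab.png",cv2.resize(np.vstack([A[:,:700],B])[:,:],None,fx=.63,fy=.63) if 0 else np.vstack([A[250:600],B[100:350]]))
E
```

```text
out t 7.21 tcp [464.6  29.   68.1] F [-3.1 -3.2  7.5] ff 30.0 w 15.4
```

View pics/ab.png

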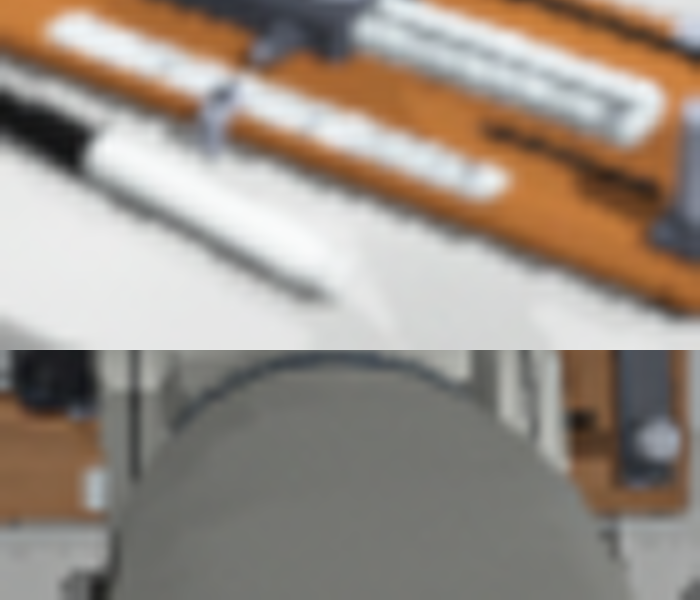

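```bash
python3 - <<'E'
from h import *
S=lambda x,y:((x+.5)/6.6-.5+212,(y+.5)/6.6-.5+185)
p0=S(420,276);p1=(257.35,220.05);cl=(254.0,223.6)
for z in(.020,.023,.026): print(z,[(onz("scene",p,z)*1000).round(1)[:2] for p in(p0,p1,cl)])
s=np.load("s2.npy");t=np.load("t.npy")
print(s[214:228,248:264].mean(2).astype(int))
# clip & pointer columns in top view (before), sub-pixel darkness centroid
for r0,r1,c0,c1 in((213,216,266,275),(206,210,283,291)): 
    d=t[r0:r1,c0:c1].mean(2);print(d.astype(int))
E
```

```text
0.02 [array([431.2, -29.2]), array([429. ,  30.6]), array([408.1,  27.6])]
0.023 [array([427.3, -31.6]), array([425.2,  27.9]), array([404.3,  24.9])]
0.026 [array([423.4, -34.1]), array([421.3,  25.3]), array([400.5,  22.2])]
[[ 61  57  54  54  57  56  56  59  66  71  77  81  83  82  87 115]
 [ 87  70  59  59  57  54  55  54  54  58  65  69  73  77  82  87]
 [106  95  87  87  73  59  60  57  55  57  57  60  65  66  70  74]
 [108 106 106 108  97  89  87  73  61  57  55  72  78  70  58  59]
 [120 114 111 108 108 106 105  96  87  74  72  85  87  83  67  54]
 [179 154 130 117 114 110 108 104  95 104 111  98  89  82  69  56]
 [215 203 183 161 148 132 115  96  81 112 119  98  92  91  87  72]
 [213 217 219 211 204 192 162 119  93  99  92  92  99 103 105  93]
 [203 225 232 233 232 223 201 171 169 149 114 110 111 109 108 107]
 [171 199 214 228 227 198 173 177 216 212 184 163 145 127 116 109]
 [113 127 149 174 175 135 120 177 219 226 219 211 201 181 153 130]
 [ 84  91  97 112 147 146 155 179 202 225 232 233 228 220 204 191]
 [ 99  87  76  91 143 167 171 152 159 192 214 228 232 232 226 212]
 [146 110 102 106 123 154 139 110 109 124 150 181 206 215 211 215]]
[[179 178 176 164 171 171 164 178 179]
 [175 176 177 170 135 142 165 174 176]
 [152 153 151 145 103 107 145 143 150]]
[[59 44 45 59 56 41 28 32]
 [82 51 52 67 69 63 49 47]
 [84 51 51 67 75 89 88 85]
 [82 50 50 70 85 87 86 85]]
```

```bash
python3 - <<'E'
from h import *
crop(np.load("s2.npy"),244,268,211,232,25,"pics/a3.png"); crop(np.load("t.npy"),264,280,206,220,25,"pics/b3.png")
A,B=cv2.imread("pics/a3.png"),cv2.imread("pics/b3.png")
B=cv2.resize(B,None,fx=.5,fy=.5); c=np.zeros((525,800,3),np.uint8); c[:,:600]=A; c[:B.shape[0],600:600+B.shape[1]]=B
cv2.imwrite("pics/c3.png",c); 
for y in(.025,.027,.029):print(y,[proj("scene",[x,y,z]).round(1) for x,z in((.404,.003),(.404,.023),(.412,.023))],[proj("top",[x,y,z]).round(1) for x,z in((.404,.023),(.412,.023))])
E
```

```text
0.025 [array([253.9, 229.6]), array([253.9, 223.6]), array([255.5, 222.4])] [array([271.6, 216.3]), array([271.6, 214.2])]
0.027 [array([253.3, 229.3]), array([253.3, 223.4]), array([255. , 222.2])] [array([271.1, 216.3]), array([271.1, 214.2])]
0.029 [array([252.7, 229.1]), array([252.8, 223.2]), array([254.4, 221.9])] [array([270.5, 216.3]), array([270.5, 214.2])]
```

View pics/c3.png

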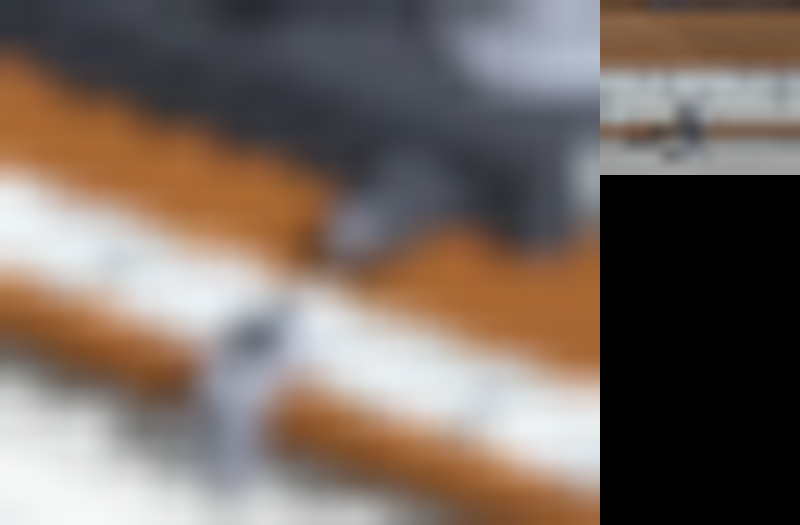

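The enlarged view shows the clip's front face centred at scene pixel u=252.8, which is y of about 28–29 mm. The pointer tip is at (257.3, 220.1), level with it to within about 2 mm, so I'm pressing the lever now.

```bash
python3 - <<'E'
from h import *
print(movel([0.4653,0.0285,0.046],v=0.03,until_force=38)); st("mid")
print(movel([0.4653,0.0285,0.040],v=0.02,until_force=38)); st("low")
wait(0.3); st()
a=avg("scene",4); np.save("s3.npy",a); crop(a,232,302,185,237,11,"pics/d.png")
E
```

```text
False
mid t 8.49 tcp [468.3  28.6  47.9] F [ 0.1 -3.7 21.7] ff 30.7 w 15.6
False
low t 8.94 tcp [468.6  28.   42.2] F [-0.1 -9.5 27.4] ff 36.4 w 15.5
t 9.24 tcp [468.6  28.   42.2] F [-0.6 -9.3 26.4] ff 36.4 w 15.8
```

View pics/d.png

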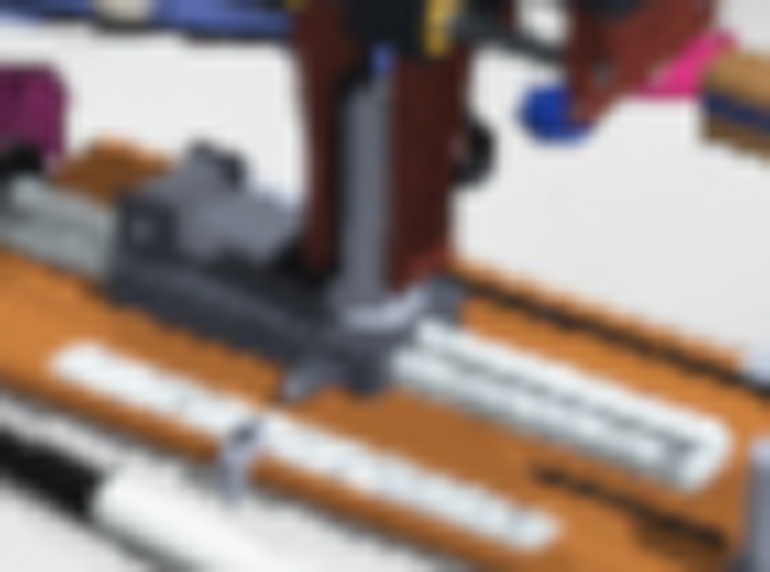

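The crop shows the post still gripped and the lever nearly flat. The pointer tip is at crop (290,392), in line with the clip at (240,440), and the clip has not moved. The TCP is still 2 mm high because the arm gives under load, so I press a little further.

```bash
python3 - <<'E'
from h import *
print(movel([0.4653,0.0285,0.0375],v=0.02,until_force=20)); st("low")
wait(0.4); st()
a=avg("scene",4); np.save("s4.npy",a); crop(a,244,272,200,227,22,"pics/e.png")
E
```

```text
False
low t 9.72 tcp [468.7  27.5  40. ] F [ -0.1 -14.5  30.9] ff 38.2 w 15.4
t 10.12 tcp [468.7  27.5  40. ] F [ -1.  -13.6  31.6] ff 38.2 w 15.7
```

View pics/e.png

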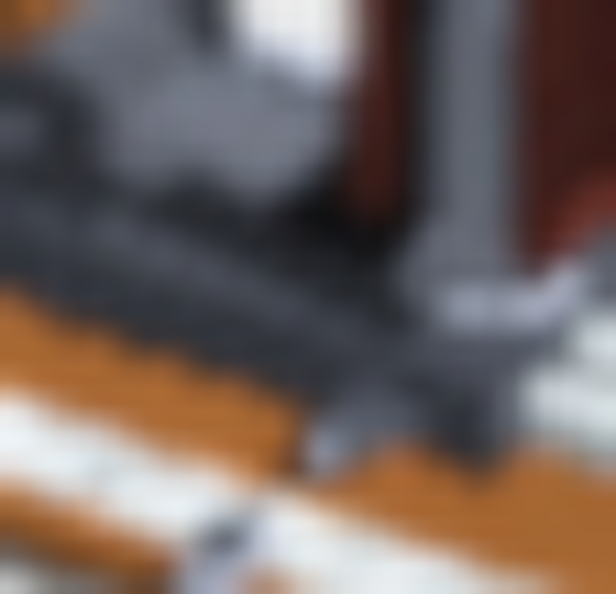

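The pointer tip is at scene pixel (258, 220), still on the clip's line. The TCP is at 40 mm with about 14 N of drag, which matches the lever being fully down. Handing in.

```bash
python3 - <<'E'
from h import *
st(); print(job_done())
E
```

```text
t 10.32 tcp [468.7  27.5  40. ] F [ -0.1 -14.7  31.1] ff 38.2 w 15.7
the job is handed in; nothing more can be done
None
```

I drew the leg out until its pointer was level with the clip (within about 2 mm by camera), pressed the cam lever down to lock it, and handed the job in at 10.3 s still gripping the post. The job's verdict was not shown. That the lever is fully down is inferred from fingertip height (40 mm) and the drag force.

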